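# Run the spice grinder with its twist lid

## Robot

A 7-joint arm with a two-finger parallel gripper is mounted at the origin on a cart in front of the work surface, level with it; the furniture and walls round the work are solid. World frame = base frame: x ahead of the robot, y to its left, z up, the work surface at z = 0. Lengths are in m, angles in rad, forces in N, time in s.
With the tool pointing down it reaches from about 0.35 to 0.9 m from the base axis. Payload 8.1 kg.
Tool frame: the origin (TCP) lies midway between the tips of the shut fingers; the grasp point (between the pads) lies 19 mm behind it; z points along the fingers, y is the line along which they close (so a half turn about z gives the same grasp; the last joint's range is limited). The gripper opens to 92 mm and grips with 3 to 60 N. Pads are 19 mm wide; open, the fingers measure 130 mm over their backs; the gripper's body (75 mm by 190 mm) begins 47 mm behind the grasp point.
Start: joints at [1.209, 0.434, 0.025, 1.573, -0.012, 1.134, -0.075], TCP at [0.16, -0.604, 0.227] pointing down, gripper open.
Joint ranges: [-2.62, 2.62], [-0.44, 2.09], [-1.27, 1.32], [0.08, 2.57], [-1.32, 4.46], [0.12, 2], [-2.74, 2.74]. Speed limits (rad/s): [2.22, 2.22, 3.01, 3.01, 3.14, 3.14, 3.14].

## Interface

Orientations are given as a unit quaternion [x, y, z, w].
In Python, from cell import manip gives the robot as it stands. The module is installed in compiled form; this text tells all that it offers.
- The arm moves only by the tool drive_tool, never from a script. Its argument "motion" is one flat list of numbers, 5 for each row, row after row: the shift along the tool's x, y, z in mm, then the turn about the tool's z in degrees, then the finger opening in mm, from 0 to 91.8. In form: [tx, ty, tz, turn, hand, tx, ty, tz, turn, hand, ...]. A call has 1 to 20 rows; each row is the pose to reach, as a shift and turn from the pose commanded when the call began, along the tool's axes at that moment; what a row does not reach only later rows make up. A row lasts 1/10 s, in which the tool goes at most 50 mm and 8.59 degrees, less where a joint would pass 70% of its speed; a pose out of reach is approached as far as the arm can. A call with a gripper value outside its range is refused whole. The fingers move at their own pace and stop on an object; "grip_force" is the grip in N (left out, the last holds). Time passes only in rows, so rows that repeat a pose let the fingers close. It gives the time, the measured TCP pose, the force, the opening and the grip force at its end, in the units of the state.
- manip.state(): the state, without advancing time (a new reading comes with each control period).
- manip.grab_frame(name): name is "side" or "top"; returns the picture (384x512x3 uint8, red, green, blue); there is no depth.
- manip.get_calibration(name): a dict with "intrinsics" (3x3 intrinsics, pixels), "distortion" ([k1, k2, p1, p2, k3] as OpenCV has them; the pictures are not rectified), "pose" (4x4, takes a point from camera to world coordinates). Camera axes: x right, y down, z forward; pixel columns grow to the right and rows downward; lengths in m; the calibration is good to about 2 mm. A picture is of the moment at which its call begins. get_calibration takes no time and is no camera call.
- manip.sign_off(): hands the job in; it is judged then, once.
The state is a dict: "t": time; "joint_pos": joint angles; "joint_velocities": joint speeds; "tau": joint torques, N m; "ee_pos": TCP position; "tool_rot": TCP orientation; "contact_force": force on the tool from outside, world axes, zero at the start; "ft_torque": the same for the moment, N m; "grip_width": finger opening in m; "grip_force": force on a finger pad.
Only numpy, scipy, OpenCV 4.12 (cv2) and the standard library are available. Lean on these libraries where they do the work, as an engineer would, in place of code of your own. Each camera call takes 0.05 s, during which the arm holds its last target. There are 200 camera calls.

## Task

Slide the grinder's lid out of the open front of its wooden keeper and fit it on the spice grinder, pins down through the two slots until the flange sits on the collar. Then twist it clockwise (seen from above) halfway, about 45 degrees, to the long mark: that is the run position, which springs back if let go, so finish while still gripping the lid and holding it there. Do not at any time turn it on to the lock click, and leave the salt shaker, the spice jar and the wooden stamp where they stand.

Things in the scene. Friction and masses are not known exactly. Their poses are not given: they have to be found in the camera images.
- lid: Loose round lid, about 0.12 kg, 58 high. Origin: centre of its underside, z up. Black plug, diameter 58, z = 0 to 24 mm (bottom 7 mm tapers to 42); steel flange, diameter 74, z = 24 to 30. Two round bayonet pins, diameter 8, centred at z = 12, stick out of the plug along +x and -x to 34 from the axis. Same after a half turn.
- lid_grip (a point): Middle of the lid's straight black grip bar, on its axis 44 mm above its underside. The bar runs along the lid's x axis (over the pins): 50 long, 12 wide along y, from z = 30 to 58 mm of the lid; pinch it across the 12 mm.
- grinder: Electric spice grinder fixed to the worktop: upright steel drum, diameter 96 (105 at the foot), 96 high, open on top. Origin: centre of its underside, z up. On the collar top, the same on both sides, raised steel marks clockwise from each slot: short = entry, long = half way (45 deg), pair = lock (75 deg). A small black release tab juts 7 mm from the drum at z = 80, 15 deg anticlockwise of +x.
- grinder_mouth (a point): Centre of the collar top. Lip 6 thick with a 62 mm hole for the plug and two entry slots for the pins, 13 wide, to 36.5 from the axis, on the grinder's +x and -x sides: lid x must lie along grinder x, either way round. Seated, the flange rests on the collar, lid origin 24 mm below this point, pins under the lip in the ring's notches (11 wide); once turned it can rise only 2 mm.
- ring (a joint): Drive ring in the grinder, turned by the lid's pins (about 3 deg of play each way). Rad, 0 = at the entry slots, grows as the lid turns clockwise seen from above; 0.785 = half way (run). A return spring of 0.12 N m/rad pulls it back to 0. From about 1.15 a spring pawl resists; at 1.3 it clicks and locks (not wanted).
- keeper: Wooden lid keeper fixed to the worktop, 98 x 98, 42 high. Origin: centre of underside, z up. The lid stands on its 4 mm floor, bar roughly along keeper y. Rails along x at y = +-44 mm have inward lips over the flange (x = -24 to 42, z = 37 to 42, gap between lips 56), so the lid cannot be lifted there. The +x end has a 32 high stop, the -x end is open.
- keeper_exit (a point): On the keeper's floor, 50 mm from its centre towards the open -x end. A lid slid level along keeper -x is clear of the lips when its centre is past this point; the floor ends at x = -46 mm.
- salt_shaker: Bystander: small glass shaker with metal top, 44 across, 90 high; origin at the centre of its underside.
- spice_thyme: Bystander: small spice jar, 42 across, 96 high; origin at the centre of its underside.
- butter_stamp: Bystander: turned wooden stamp with a knob, 60 across, 66 high; origin at the centre of its underside.
Not all that is in view belongs to the job. Several things have the shape of the lid; the one meant has the colours described above. What is shaped like the grinder but blue is not meant.

How it is judged:
By the outcome, as a careful person would: the job done as asked, in the order asked, and still so for the second after the job is handed in, while the arm keeps its last pose, push and grip.
It also fails if it takes over 45 s, if anything falls off the work surface, if the arm or the gripper's body presses on something with over 40 N, if the wrist force passes 120 N, or if a joint passes its speed limit or range.

## Working session

There is one attempt and no reset: what is moved stays moved. The work goes in short steps, Python scripts to look and compute and a tool call to move; the robot and the scene stay as the last step left them, time stands still between calls to the robot, and variables do not carry over. Pictures are saved under pics/ and viewed, at most 10 in all, crops included, and the job is handed in when it is done.

Besides the shell and the picture viewer there is one more tool, called after "Request:" as name(argument=value, ...) on one line, values as JSON. drive_tool: Moves the arm, as the interface text tells. Its arguments: {"type":"object","properties":{"motion":{"type":"array"},"grip_force":{"type":"number"}},"required":["motion"]}

```bash
mkdir -p pics; python3 - <<'E'
from cell import manip
import cv2,numpy as np
for n in("top","side"):
    im=manip.grab_frame(n);cv2.imwrite(f"pics/{n}0.png",im[:,:,::-1])
    c=manip.get_calibration(n);print(n,c["intrinsics"],c["distortion"],np.round(c["pose"],4))
s=manip.state();print(s["t"],s["ee_pos"],s["tool_rot"],s["grip_width"])
E
```

```text
top [[402.49276134   0.         255.97353294]
 [  0.         402.49276134 187.54735472]
 [  0.           0.           1.        ]] [-0.12548981  0.          0.          0.          0.        ] [[ 0.03   -0.992   0.1223  0.3728]
 [-0.9995 -0.03    0.0018 -0.0539]
 [ 0.0019 -0.1222 -0.9925  1.2698]
 [ 0.      0.      0.      1.    ]]
side [[366.06884835   0.         256.55481573]
 [  0.         366.06884835 193.15875353]
 [  0.           0.           1.        ]] [-0.05254377  0.          0.          0.          0.        ] [[-0.9606 -0.1072  0.2564  0.2765]
 [-0.277   0.4464 -0.8509  0.7771]
 [-0.0233 -0.8884 -0.4585  0.5551]
 [ 0.      0.      0.      1.    ]]
0.1 [ 0.1597663  -0.60376166  0.22605491] [ 9.91646840e-01  1.28980848e-01 -1.51534958e-04 -6.79543283e-04] 0.09231037862078798
```

View pics/top0.png

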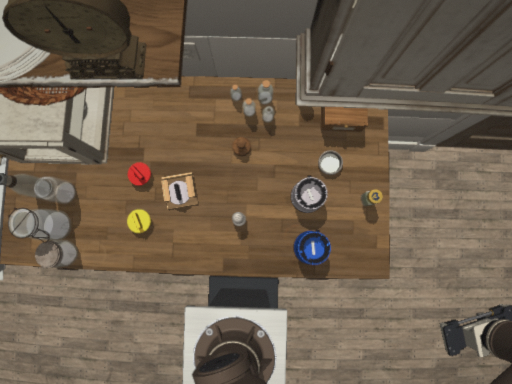

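View pics/side0.png

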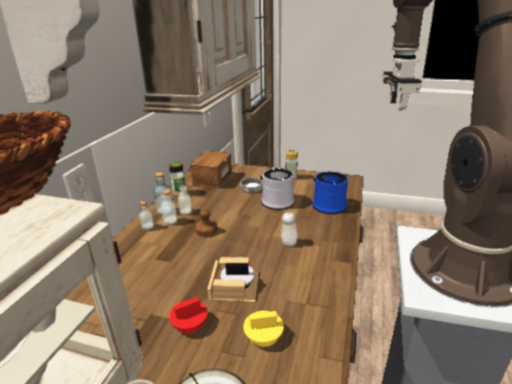

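The top view shows three lid shapes: red at (139,174), yellow at (138,222), and one with a steel flange and black bar in the wooden keeper at (180,191). The last fits the description. The steel drum at (310,194) is the grinder; the blue one at (313,248) is not. I'll confirm both in one enlarged crop.

```bash
python3 - <<'E'
import cv2,numpy as np
im=cv2.imread("pics/top0.png")
a=cv2.resize(im[166:216,155:205],(400,400),interpolation=cv2.INTER_CUBIC)
b=cv2.resize(im[169:219,285:335],(400,400),interpolation=cv2.INTER_CUBIC)
cv2.imwrite("pics/crop0.png",np.hstack([a,b]))
E
```

```text
(no output)
```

View pics/crop0.png

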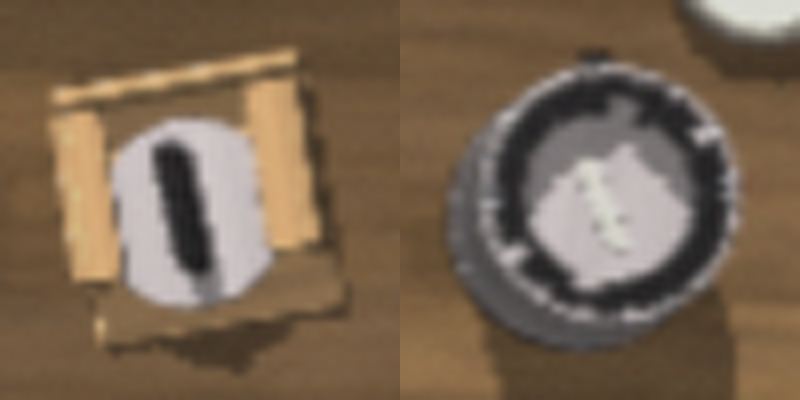

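The crop confirms a steel flange with a black bar in the wooden keeper (crop bar centre about (182,208), so image about (177.8,192)). It also shows the steel grinder with its slots and marks, and its tab at about (595,55) in the crop. I'll check the keeper's orientation from the side.

```bash
python3 - <<'E'
import cv2,numpy as np
im=cv2.imread("pics/side0.png")
a=cv2.resize(im[245:311,200:266],(400,400),interpolation=cv2.INTER_CUBIC)
b=cv2.resize(im[155:221,245:311],(400,400),interpolation=cv2.INTER_CUBIC)
cv2.imwrite("pics/crop1.png",np.hstack([a,b]))
E
```

```text
(no output)
```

View pics/crop1.png

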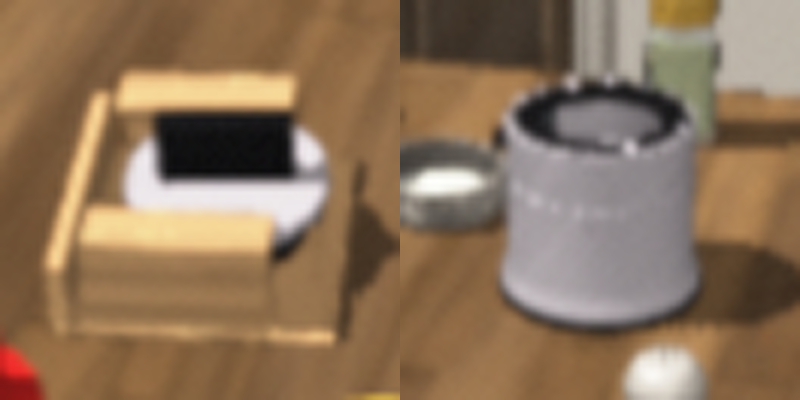

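The side view shows the rails and lips running along world x, with the stop at +x (left) and the open end towards the robot. The bar lies along the rails, not across them as the text says. Next I'll compute the poses.

```bash
cat > h.py <<'E'
import cv2,numpy as np
from cell import manip
C={n:manip.get_calibration(n) for n in("top","side")}
def ray(n,uv,z):
    c=C[n];K,d,P=map(np.array,(c["intrinsics"],c["distortion"],c["pose"]))
    p=cv2.undistortPoints(np.array(uv,float).reshape(-1,1,2),K,d).reshape(-1,2)
    r=np.c_[p,np.ones(len(p))]@P[:3,:3].T;o=P[:3,3]
    return (o+r*((z-o[2])/r[:,2])[:,None])[:,:2]
def proj(n,X):
    c=C[n];T=np.linalg.inv(c["pose"])
    return cv2.projectPoints(np.array(X,float),cv2.Rodrigues(T[:3,:3])[0],T[:3,3],np.array(c["intrinsics"]),np.array(c["distortion"]))[0].reshape(-1,2)
def box(x,y,a,L,W,z0,z1):
    c,s=np.cos(a),np.sin(a)
    return [[x+c*u-s*v,y+s*u+c*v,z] for u in(-L/2,L/2) for v in(-W/2,W/2) for z in(z0,z1)]
def tc(u,v): return (155+u/8-.44,166+v/8-.44)
def gc(u,v): return (285+(u-400)/8-.44,169+v/8-.44)
E
python3 - <<'E'
from h import *
from scipy.optimize import minimize
ims={n:cv2.imread(f"pics/{n}0.png") for n in("top","side")}
roi={"top":(168,208,170,188),"side":(255,280,222,252)}
def mask(n):
    r0,r1,c0,c1=roi[n];g=ims[n][r0:r1,c0:c1].max(2)
    return np.clip((110-g.astype(float))/80,0,1)
def ren(n,X):
    r0,r1,c0,c1=roi[n];S=8
    p=(proj(n,X)-[c0,r0]+.5)*S
    m=np.zeros(((r1-r0)*S,(c1-c0)*S),np.uint8)
    cv2.fillConvexPoly(m,cv2.convexHull(np.round(p*16).astype(np.int32)),255,cv2.LINE_AA,4)
    return cv2.resize(m,None,fx=1/S,fy=1/S,interpolation=cv2.INTER_AREA)/255.
x0=ray("top",[tc(182,205)],.058)[0];print(x0)
M={n:mask(n) for n in roi}
for use in(["top"],["side"],["top","side"]):
    f=lambda q:sum(((ren(n,box(*q[:2]/1000,q[2]/57.3,.05,.012,.034,.062))-M[n])**2).sum() for n in use)
    r=min((minimize(f,[x0[0]*1e3,x0[1]*1e3,a],method="Nelder-Mead",options=dict(initial_simplex=[[x0[0]*1e3+i,x0[1]*1e3+j,a+k] for i,j,k in((0,0,0),(8,0,0),(0,8,0),(0,0,8))])) for a in(5,12,18)),key=lambda r:r.fun)
    print(use,r.x,r.fun)
def ang(p,q): d=q-p;return np.degrees(np.arctan2(d[1],d[0]))
# keeper: lips inner/outer edges, stop
L=ray("top",[tc(75,280),tc(57,112),tc(275,248),tc(248,80)],.042);print("rails",ang(L[0],L[1]),ang(L[2],L[3]),L)
s=ray("top",[tc(52,97),tc(297,55)],.032);print("stop",ang(s[1],s[0])-90,s)
# grinder
c=ray("top",[gc(611,192)],.096)[0];m=ray("top",[gc(708,130),gc(513,252)],.098);t=ray("top",[gc(595,52)],.080)[0]
sl=ray("top",[gc(625,105),gc(590,285)],.096)
print("grinder",c,"marks mid",m.mean(0),ang(m[1],m[0])+45,"slots",sl.mean(0),ang(sl[1],sl[0]),"tab",ang(c,t)-15,np.hypot(*(t-c)))
sc=lambda u,v:(245+(u-400)*66/400-.4,155+v*66/400-.4)
e=ray("side",[sc(504,115),sc(692,115)],.096);print("side rim",e,e.mean(0))
E
```

```text
[0.50370856 0.18730836]
['top'] [502.53493383 188.35939765  21.49723432] 30.603726090926564
['side'] [503.11764727 186.28712813  16.48697698] 75.39772629517493
['top', 'side'] [502.95081878 188.00377952  20.52976937] 108.04272689590543
rails 9.461237318963732 12.015478930889783 [[0.47512313 0.23056463]
 [0.54017662 0.24140561]
 [0.48992476 0.15356785]
 [0.55485455 0.16738744]]
stop 11.434403568222734 [[0.54740026 0.24614898]
 [0.56675498 0.1504569 ]]
grinder [ 0.50744716 -0.21378094] marks mid [ 0.50765991 -0.21346616] -11.491734948657033 slots [ 0.50641673 -0.21254144] -10.163763767797008 tab -10.248221547698602 0.05461538115305232
side rim [[ 0.55387536 -0.20377148]
 [ 0.46207016 -0.22525448]] [ 0.50797276 -0.21451298]
```

```bash
cat >> h.py <<'E'
from scipy.spatial.transform import Rotation as R
def st():
    s=manip.state();r=R.from_quat(s["tool_rot"]);x=r.as_matrix()[:,0]
    print("t",round(s["t"],2),"tcp",np.round(np.array(s["ee_pos"])*1e3,1),"yaw",round(np.degrees(np.arctan2(x[1],x[0])),1),"z",np.round(r.as_matrix()[:,2],3),"F",np.round(s["contact_force"],1),"T",np.round(s["ft_torque"],2),"w",round(s["grip_width"]*1e3,1),"gf",round(s["grip_force"],1),"q",np.round(s["joint_pos"],2));return s
def to(X,yaw):
    s=st();m=R.from_quat(s["tool_rot"]).as_matrix();x=m[:,0]
    print("shift",np.round(m.T@(np.array(X)-np.array(s["ee_pos"])*1e3),1),"turn",round(np.degrees(np.arctan2(x[1],x[0]))-yaw,1))
E
python3 -c "
from h import *
to([503,188,150],19)"
```

```text
t 0.1 tcp [ 159.8 -603.8  226.1] yaw 14.8 z [-0.     0.001 -1.   ] F [0.4 0.  0.5] T [-0.01 -0.03 -0.06] w 92.3 gf 0.0 q [ 1.21  0.44  0.02  1.57 -0.01  1.13 -0.08]
shift [ 534.4 -677.5   76.9] turn -4.2
```

Request:
drive_tool(motion=[534,-677,20,-4.2,50,534,-677,20,-4.2,50,534,-677,20,-4.2,50,534,-677,20,-4.2,50,534,-677,20,-4.2,50,534,-677,20,-4.2,50,534,-677,20,-4.2,50,534,-677,20,-4.2,50,534,-677,20,-4.2,50,534,-677,20,-4.2,50,534,-677,20,-4.2,50,534,-677,20,-4.2,50,534,-677,20,-4.2,50,534,-677,20,-4.2,50,534,-677,20,-4.2,50,534,-677,20,-4.2,50,534,-677,77,-4.2,50,534,-677,77,-4.2,50,534,-677,77,-4.2,50,534,-677,77,-4.2,50], grip_force=25)

```text
t: 2.1
ee_pos: [0.5022, 0.1868, 0.149]
tool_rot: [0.986, 0.166, -0.001, 0.0]
contact_force: [-0.1, -0.1, 0.8]
grip_width: 0.0501
grip_force: 0.0
```

```bash
python3 -c "
from h import *
to([503,188,47],19)"
```

```text
t 2.1 tcp [502.2 186.8 149. ] yaw 19.1 z [-0.002 -0.001 -1.   ] F [-0.1 -0.1  0.8] T [-0.03  0.02 -0.01] w 50.1 gf 0.0 q [-0.06  0.43 -0.54  1.85  0.27  0.93 -1.95]
shift [  1.4  -0.9 102. ] turn 0.1
```

Request:
drive_tool(motion=[1,-1,60,-85,50,1,-1,60,-85,50,1,-1,60,-85,50,1,-1,60,-85,50,1,-1,60,-85,50,1,-1,60,-85,50,1,-1,60,-85,50,1,-1,60,-85,50,1,-1,60,-85,50,1,-1,60,-85,50])

```text
t: 3.1
ee_pos: [0.5043, 0.1861, 0.0909]
tool_rot: [0.614, 0.789, -0.0, 0.001]
contact_force: [-0.4, 0.2, -0.8]
grip_width: 0.0497
grip_force: 0.0
```

Request:
drive_tool(motion=[0,0,0,-95,50,0,0,0,-95,50,0,0,0,-95,50,0,0,0,-95,50,0,0,0,-95,50,0,0,0,-95,50,0,0,0,-95,50,0,0,0,-95,50,0,0,0,-95,50,0,0,0,-95,50,0,0,0,-95,50,0,0,0,-95,50,0,0,0,-95,50])

```text
t: 4.4
ee_pos: [0.504, 0.1868, 0.0902]
tool_rot: [-0.162, 0.987, -0.001, 0.0]
contact_force: [-0.2, -0.3, -0.2]
grip_width: 0.05
grip_force: 0.0
```

```bash
python3 -c "
from h import *
to([503,188,47],199)"
```

```text
t 4.4 tcp [504.  186.8  90.2] yaw -161.3 z [ 0.001 -0.001 -1.   ] F [-0.2 -0.3 -0.2] T [ 0.18 -0.13 -0.02] w 50.0 gf 0.0 q [ 0.33  0.79 -1.21  1.88  0.84  1.1   0.68]
shift [ 0.6  1.5 43.2] turn -360.3
```

Request:
drive_tool(motion=[0.6,1.5,25,0,50,0.6,1.5,43,0,50,0.6,1.5,43,0,50,0.6,1.5,43,0,5,0.6,1.5,43,0,5,0.6,1.5,43,0,5,0.6,1.5,43,0,5,0.6,1.5,43,0,5,0.6,1.5,43,0,5], grip_force=25)

```text
t: 5.3
ee_pos: [0.5026, 0.1893, 0.0468]
tool_rot: [-0.165, 0.986, -0.0, 0.0]
contact_force: [0.1, -1.0, -1.5]
grip_width: 0.0118
grip_force: 25.0
```

```bash
python3 -c "
from h import *
import numpy as np
s=st();p=np.array(s['ee_pos'])*1e3
to(p+[-32*.982,-32*.191,0],19)
"
```

```text
t 5.3 tcp [502.6 189.3  46.8] yaw -161.0 z [ 0. -0. -1.] F [ 0.1 -1.  -1.5] T [ 0.12 -0.15  0.02] w 11.8 gf 25.0 q [ 0.29  0.84 -1.16  1.91  0.91  1.04  0.63]
t 5.3 tcp [502.6 189.3  46.8] yaw -161.0 z [ 0. -0. -1.] F [ 0.1 -1.  -1.5] T [ 0.12 -0.15  0.02] w 11.8 gf 25.0 q [ 0.29  0.84 -1.16  1.91  0.91  1.04  0.63]
shift [31.7  4.5 -0. ] turn -180.0
```

Request:
drive_tool(motion=[10,1.4,0,0,5,20,2.8,0,0,5,30,4.2,0,0,5,40,5.6,0,0,5,50,7,0,0,5,60,8.4,0,0,5,66,9.2,0,0,5,66,9.2,0,0,5], grip_force=35)

```text
t: 6.1
ee_pos: [0.4362, 0.1762, 0.0467]
tool_rot: [-0.166, 0.986, -0.0, -0.0]
contact_force: [-0.3, 0.2, -1.3]
grip_width: 0.0117
grip_force: 35.0
```

```bash
python3 -c "
from h import *
st()
im=manip.grab_frame('side');im2=manip.grab_frame('top')
f=lambda a:cv2.resize(a,(400,400),interpolation=cv2.INTER_CUBIC)[:,:,::-1]
cv2.imwrite('pics/s1.png',np.hstack([f(im[225:325,190:290]),f(im2[150:230,140:220])]))
"
```

```text
t 6.1 tcp [436.2 176.2  46.7] yaw -160.9 z [-0.    -0.001 -1.   ] F [-0.3  0.2 -1.3] T [ 0.13 -0.2  -0.01] w 11.7 gf 35.0 q [ 0.32  0.77 -1.18  2.07  0.9   0.96  0.54]
```

View pics/s1.png

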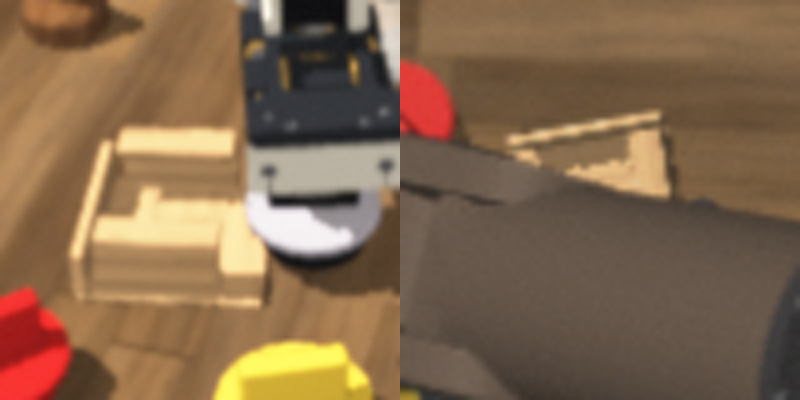

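The lid is clear of the keeper and held level in the gripper (flange about (310,215) in the left crop). Next: lift and carry.

```bash
python3 -c "
from h import *
to([507.6,-213.7,170],169.3)"
```

```text
t 6.2 tcp [437.4 176.6  46.8] yaw -161.0 z [ 0.  0. -1.] F [ 0.1  0.1 -1.4] T [ 0.18 -0.13  0.01] w 11.8 gf 35.0 q [ 0.32  0.77 -1.18  2.07  0.9   0.96  0.54]
shift [  60.8 -391.9 -123.2] turn -330.3
```

Request:
drive_tool(motion=[5,0,-40,0,5,5,0,-80,0,5,5,0,-123,0,5,5,0,-123,0,5,61,-60,-123,5,5,61,-100,-123,10,5,61,-140,-123,15,5,61,-180,-123,20,5,61,-220,-123,25,5,61,-260,-123,29.7,5,61,-300,-123,29.7,5,61,-340,-123,29.7,5,61,-370,-123,29.7,5,61,-392,-123,29.7,5,61,-392,-123,29.7,5,61,-392,-123,29.7,5,61,-392,-123,29.7,5])

```text
t: 7.9
ee_pos: [0.5071, -0.2128, 0.1695]
tool_rot: [0.092, 0.996, 0.0, -0.0]
contact_force: [-0.0, 0.4, -0.7]
grip_width: 0.0119
grip_force: 35.0
```

```bash
python3 -c "
from h import *
to([507.6,-213.7,145],-190.7)
im=manip.grab_frame('side')
cv2.imwrite('pics/s2.png',cv2.resize(im[120:220,220:340],(720,600),interpolation=cv2.INTER_CUBIC)[:,:,::-1])
"
```

```text
t 7.9 tcp [ 507.1 -212.8  169.5] yaw 169.4 z [-0.     0.001 -1.   ] F [-0.   0.4 -0.7] T [ 0.1  -0.14  0.  ] w 11.9 gf 35.0 q [ 1.01  0.59 -1.05  1.77  0.56  1.12  1.17]
shift [-0.7 -0.8 24.5] turn 360.1
```

View pics/s2.png

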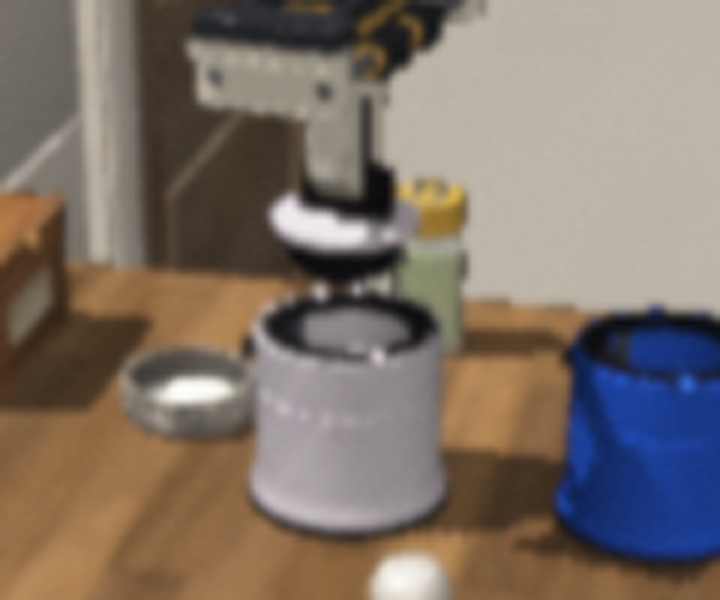

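The lid hangs level above the grinder. In this crop its flange spans about columns 269–417 at row 217, and the collar spans about 254–442 at row 325. I'll compare that with the predicted projections.

```bash
python3 -c "
from h import *
a=np.linspace(0,6.283,181)
def ext(x,y,r,zs):
    p=np.vstack([proj('side',np.c_[x+r*np.cos(a),y+r*np.sin(a),0*a+z]) for z in zs])
    p=(p-[220,120]+.42)*6
    print(np.round([p[:,0].min(),p[:,0].max(),p[:,1].min(),p[:,1].max()],1))
ext(.5071,-.2128,.037,[.1505,.1565])
ext(.5076,-.2137,.048,[.096]);ext(.5076,-.2137,.0525,[0])
ext(.5081,-.2128,.037,[.1505,.1565])
im=cv2.imread('pics/s2.png');print(im[200:236:6,255:285:3].mean(2).astype(int));print(im[200:236:6,402:432:3].mean(2).astype(int))
"
```

```text
[272.3 422.3 187.1 253.7]
[251.6 441.4 287.1 365.2]
[246.2 445.9 445.1 540.7]
[270.3 420.3 187.  253.5]
[[ 55  53  53  53  60  68  86 106 133 156]
 [ 56  55  58  61  77  99 133 163 193 211]
 [ 56  54  59  68  94 128 169 200 222 231]
 [ 56  55  60  67  92 127 171 202 225 232]
 [ 56  55  58  59  76 103 143 178 209 224]
 [ 55  56  57  56  63  74 100 130 164 187]]
[[138 147 151 152 153 154 155 156 156 155]
 [130 135 139 143 145 147 146 143 139 136]
 [129 132 134 135 138 137 133 125 118 112]
 [131 132 133 132 132 129 122 115 110 106]
 [133 133 132 129 125 120 114 109 106 104]
 [140 136 134 128 121 113 110 109 108 107]]
```

Request:
drive_tool(motion=[0.5,-1,20,0,5,0.5,-1,35,0,5,0.5,-1,38,0,5,0.5,-1,41,0,5,0.5,-1,44,0,5,0.5,-1,46,0,5,0.5,-1,46,0,5])

```text
t: 8.65
ee_pos: [0.5066, -0.2148, 0.1238]
tool_rot: [0.093, 0.996, -0.0, 0.0]
contact_force: [0.4, 0.4, -1.2]
grip_width: 0.0117
grip_force: 35.0
```

```bash
python3 -c "
from h import *
to([506.4,-213.7,115],-190.7)"
```

```text
t 8.65 tcp [ 506.6 -214.8  123.8] yaw 169.3 z [ 0. -0. -1.] F [ 0.4  0.4 -1.2] T [ 0.14 -0.13  0.  ] w 11.7 gf 35.0 q [ 0.99  0.64 -1.    1.82  0.62  1.04  1.12]
shift [0.4 1.  8.8] turn 360.0
```

Request:
drive_tool(motion=[0.2,0.4,2,0,5,0.2,0.4,4,0,5,0.2,0.4,6,0,5,0.2,0.4,8,0,5,0.2,0.4,9,0,5,0.2,0.4,9,0,5])

```text
t: 9.25
ee_pos: [0.5064, -0.2144, 0.1148]
tool_rot: [0.093, 0.996, -0.0, -0.0]
contact_force: [-0.4, -1.2, 1.0]
grip_width: 0.0114
grip_force: 35.0
```

```bash
python3 -c "
from h import *
st()"
```

```text
t 9.25 tcp [ 506.4 -214.4  114.8] yaw 169.3 z [-0. -0. -1.] F [-0.4 -1.2  1. ] T [ 0.07  0.11 -0.02] w 11.4 gf 35.0 q [ 0.98  0.65 -1.    1.83  0.63  1.02  1.11]
```

Request:
drive_tool(motion=[0,0,0.7,0,5,0,0,1.2,0,5,0,0,1.2,0,5])

```text
t: 9.55
ee_pos: [0.5066, -0.2145, 0.1145]
tool_rot: [0.093, 0.996, -0.001, 0.0]
contact_force: [-4.4, 0.4, 11.7]
grip_width: 0.0118
grip_force: 35.0
```

Seated: contact force is rising at z = 114.5 mm. Now I'll ease off slightly and twist clockwise.

Request:
drive_tool(motion=[0,0,-0.8,0,5,0,0,-0.8,5,5,0,0,-0.8,10,5,0,0,-0.8,15,5,0,0,-0.8,20,5,0,0,-0.8,25,5,0,0,-0.8,30,5,0,0,-0.8,35,5,0,0,-0.8,40,5,0,0,-0.8,44,5,0,0,-0.8,47,5,0,0,-0.8,47,5,0,0,-0.8,47,5], grip_force=45)

```text
t: 10.85
ee_pos: [0.5068, -0.2141, 0.1147]
tool_rot: [0.481, 0.876, 0.0, 0.0]
contact_force: [-0.5, 0.2, 5.1]
grip_width: 0.0116
grip_force: 45.0
```

```bash
python3 -c "
from h import *
st()
im=manip.grab_frame('side');im2=manip.grab_frame('top')
f=lambda a:cv2.resize(a,(400,400),interpolation=cv2.INTER_CUBIC)[:,:,::-1]
cv2.imwrite('pics/s3.png',np.hstack([f(im[140:210,240:310]),f(im2[150:230,270:350])]))
"
```

```text
t 10.85 tcp [ 506.8 -214.1  114.7] yaw 122.4 z [ 0.001 -0.    -1.   ] F [-0.5  0.2  5.1] T [0.32 0.08 0.04] w 11.6 gf 45.0 q [ 0.86  0.57 -0.79  1.84  0.49  0.94  0.41]
```

View pics/s3.png

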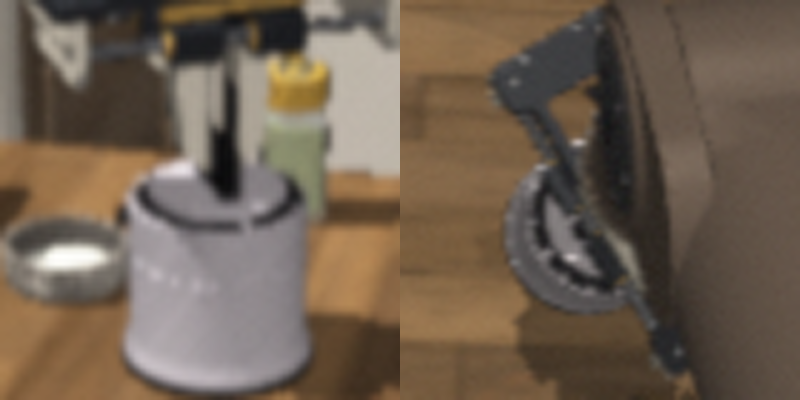

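The final view shows the flange flush on the collar (left crop, about (215,205)), with the bar still gripped and turned 47°. The neighbouring things are undisturbed. I'll hand it in.

```bash
python3 -c "
from cell import manip
print(manip.sign_off())"
```

```text
the job is handed in; nothing more can be done
None
```

The lid is out of the keeper and seated on the grinder, turned about 47° clockwise (ring estimated at 44°, not read directly) and still gripped there; I handed it in at about 11 s, with no lock turn and the shaker, jar and stamp not touched.

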